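# Clear a broken slot nut from the board-clamp rail

## Task

A broken-off slot nut is caught in one of the two T-slots of the aluminium clamp rail. Take the lid off the scrap tin at the rail's open end and lay it flat on the bench, knob up; then, with the scraper from the tool rack, push the broken nut along its slot and out of the open end so that it lands in the tin, and hang the scraper back in the rack. Leave the sound stud in the other slot, the tin and everything else where they are.

Things in the scene. Friction and masses are not known exactly. Their poses are not given: they have to be found in the camera images.
- rail: Clamp rail, fixed: aluminium profile 90 mm wide (x), 280 mm long (y), top face 93 mm above the bench, on two cross feet (150 mm along x, 45 wide, 48 high, at y = +-85 mm). Origin on the bench under its middle, z up. Two T-slots run along y. The +y end is closed by a black cap; a fixed grey clamp jaw stands on top from y = +100 to +135 mm, 34 mm high. The -y end is open.
- open_end (a point): Middle of the rail's open end, on the top face, 93 mm above the bench, 140 mm from the rail's middle; axes as the rail's, -y out of the end.
- slot_a (a point): Open end of the slot at rail x = -22.5 mm (nearer the robot), on the slot floor: 79 mm above the bench, 14 mm below the top face. Axes as the rail's; the slot runs to +y. Its neck at the top is 10 mm wide and 5 mm deep, below it the cavity is 20 mm wide and 9 mm high.
- slot_b (a point): The same for the second, equal slot at rail x = +22.5 mm.
- scrap_mid (a point): The broken nut, in either slot, captive under its lips: dark steel block 18 mm wide, 22 mm long (y, along the slot), 8 mm high, with a sheared 8 mm stub on top that ends 1 mm below the rail's top face, so it shows only inside the slot. About 28 g; slides with under 1 N. Point at the block's centre, 4 mm above the slot floor; it starts 60 to 150 mm from the open end.
- stud_top (a point): The sound stud, loose in the other slot: the same block, but its 8 mm threaded stud stands 25 mm above the rail's top face and carries a round knurled nut (19 mm across, 2 to 12 mm above the top face). Point at the stud's upper end.
- tin: Scrap tin, loose, 0.45 kg: open rectangular steel box 120 mm (x, across the rail) by 90 mm (y, along the rail), 74 mm high, walls and floor 3 mm. Origin on the bench under its centre, z up. It stands 4 to 7 mm in front of the rail's open end and reaches across both slots; its rim is 5 mm below the slot floor.
- lid_plate (a point): Centre of the lid's plate: loose steel lid, 90 g, 122 (x) by 92 (y) by 3 mm, on the tin's rim, with a 5 mm deep lip inside the mouth (2 mm play) that it also stands on when flat on the bench. The bench on the side of the tin away from the rail is bare for 200 mm.
- lid_knob (a point): Grip height of the lid's knob: upright round black knob 22 mm across and 25 mm high in the lid's centre, 7 mm above the plate on a thin neck. Point 23 mm above the plate's upper face, 9 mm below the knob's top: 100 mm above the bench with the lid on the tin, 31 mm with the lid flat on the bench. The rail's end face is 50 mm away, so grip across the rail (along x); z up.
- rack: Tool rack, fixed: grey sheet-steel bridge 70 mm deep (x), 200 mm long (y), upper face 75 mm above the bench. Origin on the bench under its middle, z up. Three equal openings in a row at y = -60, 0 and +60 mm, each 22 mm (y) by 11 mm (x); in each hangs a tool by its collar, the scraper in any one of them.
- scraper_grip (a point): Scraper, loose, 0.11 kg, hanging upright: flat wooden handle 18 mm (x) by 26 mm (y), 74 mm high (the other two are round), below it a steel collar 22 by 30 by 6 mm. Point in the handle, 105 mm above the blade's tip, 45 mm above the collar's underside, 35 mm below the top; z up. In the rack it is 120 mm above the bench. The collar's underside rests on the rack; lift it straight up.
- scraper_tip (a point): Middle of the scraper blade's lower end. The blade is a flat straight steel bar 60 mm long, 5 mm thick (x) and 16 mm wide (y), below the collar; its width goes lengthwise in a slot and along the rack's row. In the rack the tip is 15 mm above the bench.
- driver_mid (a point): Bystander: screwdriver hanging in the rack, round black handle 26 mm across, its top 68 mm above the rack. Point in its handle.
- file_mid (a point): Bystander: round file hanging in the rack, round light-wood handle 20 mm across, its top 62 mm above the rack. Point in its handle.
- jaw: Bystander: the loose clamp jaw, a grey bar 90 by 32 by 20 mm on the bench, on the robot's side of the rail.
- board: Bystander: green circuit board 80 by 100 mm on four short pillars, 22 mm high, beyond the rail.
- meter: Bystander: blue hand multimeter 190 by 88 by 45 mm lying on the bench, far left.
- cutters: Bystander: side cutters 125 mm long lying on the bench, near left.
- spool: Bystander: wire spool 60 mm across and 46 mm high, standing on the bench, far right.
Not all that is in view belongs to the job. Leave any red look-alike of the rack alone.

How it is judged:
By the outcome, as a careful person would: the job done as asked, in the order asked, and still so for the second after the job is handed in, with the robot touching nothing.
It also fails if it takes over 64 s, if anything falls off the work surface, if the arm or the gripper's body presses on something with over 40 N, if the wrist force passes 120 N, or if a joint passes its speed limit or range.

## Robot

A 7-joint arm with a two-finger parallel gripper is mounted at the origin on the work surface. World frame = base frame: x ahead of the robot, y to its left, z up, the work surface at z = 0. Lengths are in m, angles in degrees, forces in N, time in s.
With the tool pointing down it reaches from about 0.425 to 0.875 m from the base axis. Payload 9.9 kg.
Tool frame: the origin (TCP) lies between the finger pads; the fingertips stand 19 mm ahead of it and the grasp point (between the pads) is the TCP; z points along the fingers, y is the line along which they close (so a half turn about z gives the same grasp; the last joint's range is limited). The gripper opens to 85 mm and grips with 20 to 120 N. Pads are 22 mm wide; open, the fingers measure 114 mm over their backs; the gripper's body (76 mm by 85 mm) begins 54 mm behind the grasp point. The pads swing forward as they close: fully open they stand 13 mm farther back than shut.
Start: joints at [61.719, 32.985, 1.427, 82.34, -0.859, 64.687, -3.237], TCP at [0.269, -0.619, 0.25] pointing down, gripper open.
Joint ranges: [-157.87, 157.87], [-19.46, 123.44], [-87.15, 90], [11.01, 140.99], [-62.26, 242.26], [9.8, 113.94], [-161.44, 161.44]. Speed limits (degrees/s): [127.2, 127.2, 172.46, 172.46, 180, 180, 180].

## Interface

Orientations are given as a 3x3 rotation matrix whose columns are the frame's x, y, z axes.
In Python, from rig import read_state, capture, camera_model, close_job gives the robot as it stands.
- The arm moves only by the shell command python3 -m inch 'ROWS' [OPENING] [FORCE]. ROWS is JSON, a list of rows, each a list of 2 entries, a list of its own where there are three numbers: the shift along the world's x, y, z normalised to -1 to 1, where 1 is 50 cm, then the turn about the world's z normalised to -1 to 1, where 1 is 180 degrees. In form: [[[dx, dy, dz], spin], ...]. A call has 1 to 12 rows; each row is the pose to reach, as a shift and turn from the pose commanded when the call began, turning the shorter way round; what a row does not reach only later rows make up. A row lasts 1/10 s, in which the tool goes at most 50 mm and 8.59 degrees, less where a joint would pass 70% of its speed; a pose out of reach is approached as far as the arm can. A call with a number of a shift or a turn outside -1 to 1 is refused whole. A call with a gripper value outside its range is refused whole. OPENING is the opening in per cent of the stroke, from 0 (shut) to 100 (fully open), set as the call begins (- or left out, the last holds). The fingers move at their own pace and stop on an object; FORCE is the grip in N (left out, the last holds). Time passes only in rows, so rows that repeat a pose let the fingers close. It gives the time, the measured TCP pose, the force, the opening and the grip force at its end, in the units of the state.
- read_state(): the state, without advancing time (a new reading comes with each control period).
- capture(name): name is "side" or "top"; returns the picture (400x640x3 uint8, red, green, blue); there is no depth.
- camera_model(name): a dict with "fov_y" (degrees; the focal length in pixels is half the picture's height over the tangent of half this angle, whatever the lens; pixels are square), "cx", "cy" (the principal point, pixels), "world_from_camera" (4x4, takes a point from camera to world coordinates). Camera axes: x right, y up, looking along -z (the intrinsics and any distortion apply to the point x, -y, -z); pixel columns grow to the right and rows downward; lengths in m; the calibration is good to about 2 mm. A picture is of the moment at which its call begins. camera_model takes no time and is no camera call.
- close_job(): hands the job in; it is judged then, once.
The state is a dict: "clock": time; "joint_pos": joint angles; "dq": joint speeds; "tau": joint torques, N m; "tcp_pos": TCP position; "ee_rot": TCP orientation; "force": force on the tool from outside, world axes, zero at the start; "moment": the same for the moment, N m; "opening": finger opening in m; "finger_force": force on a finger pad.
Only numpy, scipy, OpenCV 4.12 (cv2) and the standard library are available. Lean on these libraries where they do the work, as an engineer would, in place of code of your own. Each camera call takes 0.05 s, during which the arm holds its last target. There are 200 camera calls.

## Working session

There is one attempt and no reset: what is moved stays moved. The work goes in short steps, Python scripts to look and compute and a shell command to move; the robot and the scene stay as the last step left them, time stands still between calls to the robot, and variables do not carry over. Pictures are saved under pics/ and viewed, at most 10 in all, crops included, and the job is handed in when it is done.

```bash
ls; mkdir -p pics; python3 - <<'E'
from rig import *
import cv2
for n in("side","top"):
    m=camera_model(n);print(n,m)
    im=capture(n);cv2.imwrite(f"pics/{n}0.png",cv2.cvtColor(im,cv2.COLOR_RGB2BGR))
s=read_state();print(s)
E
```

```text
pics
side {'fov_y': 52.59275801794414, 'cx': 308.3852118062959, 'cy': 198.56300355402192, 'world_from_camera': array([[-0.79942021,  0.37429388, -0.46992704,  0.08898598],
       [-0.60075679, -0.49242677,  0.62976754,  0.69684699],
       [ 0.00431349,  0.78576076,  0.6185155 ,  0.68160222],
       [ 0.        ,  0.        ,  0.        ,  1.        ]])}
top {'fov_y': 43.5147806295079, 'cx': 313.4085763405458, 'cy': 205.20451552301842, 'world_from_camera': array([[-0.00615524,  0.98690575, -0.16118047,  0.33774601],
       [-0.99973168, -0.0096727 , -0.02104758,  0.07733449],
       [-0.02233102,  0.16100767,  0.98670049,  1.41418345],
       [ 0.        ,  0.        ,  0.        ,  1.        ]])}
{'clock': 0.1, 'joint_pos': array([61.71902273, 33.02769496,  1.42202251, 82.37993055, -0.85982832,
       64.68827152, -3.23576068]), 'dq': array([-0.04138485,  0.04028409, -0.0010745 , -0.06034301,  0.06995184,
        0.0661433 ,  0.07998644]), 'tau': array([ 3.53354670e-03, -7.67301393e+01,  2.25651786e+00, -2.86604333e+01,
        1.56303094e-02,  8.63662484e-03, -6.02716170e-06]), 'tcp_pos': array([ 0.26881101, -0.61875687,  0.24954039]), 'ee_rot': array([[ 9.17170553e-01,  3.98494370e-01, -6.42964330e-04],
       [ 3.98494885e-01, -9.17169570e-01,  1.34395130e-03],
       [-5.41502924e-05, -1.48885055e-03, -9.99998890e-01]]), 'force': array([0.4173772 , 0.87707322, 0.15159348]), 'moment': array([ 0.02556759, -0.05224711,  0.03495664]), 'finger_force': 0.0, 'opening': 0.08532086261874323}
```

View pics/top0.png

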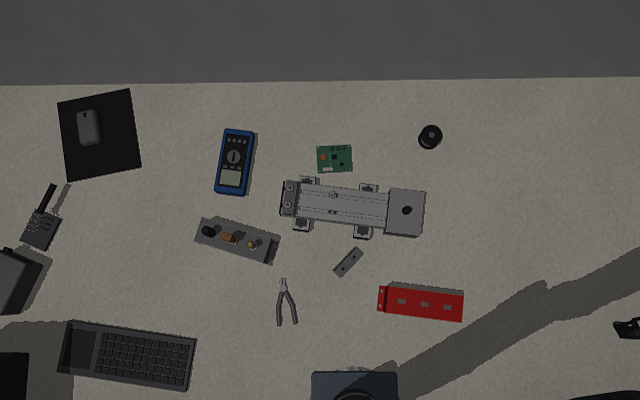

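View pics/side0.png

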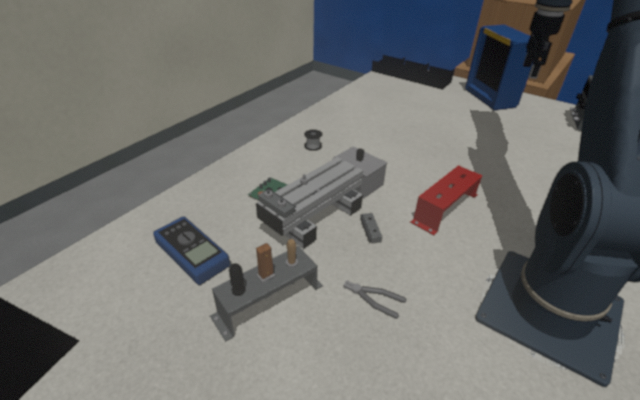

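```bash
cat > h.py <<'E'
import numpy as np, cv2
from rig import *
def K(n):
    m=camera_model(n); return 200/np.tan(np.radians(m["fov_y"]/2)),m["cx"],m["cy"],np.array(m["world_from_camera"])
def ray(n,u,v):
    f,cx,cy,T=K(n); d=T[:3,:3]@np.array([(u-cx)/f,-(v-cy)/f,-1]); return T[:3,3],d
def onz(n,u,v,z):
    o,d=ray(n,u,v); return o+d*(z-o[2])/d[2]
def tri(a,b):
    (o1,d1),(o2,d2)=ray("top",*a),ray("side",*b)
    s=np.linalg.lstsq(np.c_[d1,-d2],o2-o1,rcond=None)[0]; p,q=o1+s[0]*d1,o2+s[1]*d2
    return (p+q)/2,np.linalg.norm(p-q)
def proj(n,p):
    f,cx,cy,T=K(n); c=T[:3,:3].T@(np.asarray(p)-T[:3,3]); return np.array([cx-f*c[0]/c[2],cy+f*c[1]/c[2]])
def crop(src,c0,r0,w,h,s,name):
    cv2.imwrite(name,cv2.resize(src[r0:r0+h,c0:c0+w],None,fx=s,fy=s,interpolation=cv2.INTER_CUBIC))
def shot(n,name):
    im=cv2.cvtColor(capture(n),cv2.COLOR_RGB2BGR); cv2.imwrite(name,im); return im
E
python3 - <<'E'
from h import *
crop(cv2.imread("pics/top0.png"),190,165,250,110,3.2,"pics/topc.png")
crop(cv2.imread("pics/side0.png"),200,140,200,200,3,"pics/sidec.png")
E
```

```text
(no output)
```

View pics/topc.png

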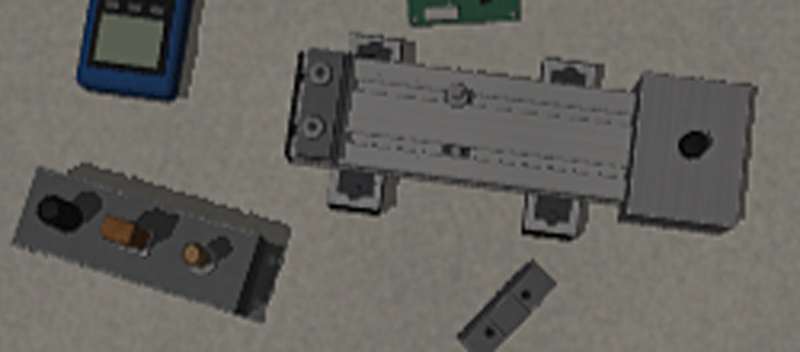

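View pics/sidec.png

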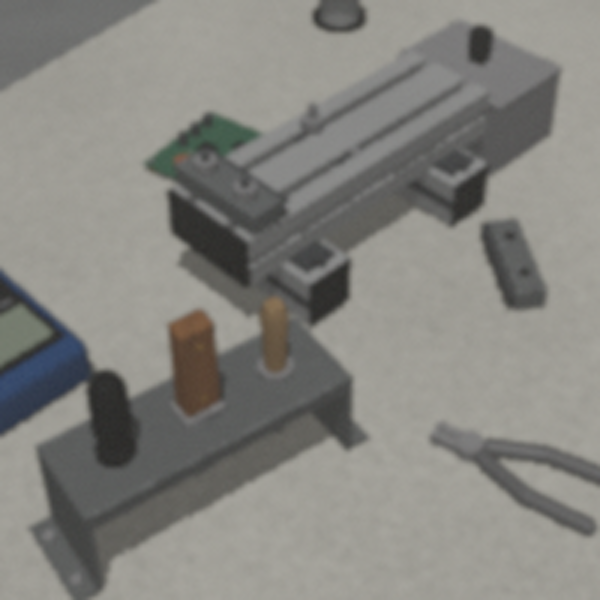

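```bash
cat > rect.py <<'E'
from h import *
def rect(n,im,o,th,z,x0,x1,y0,y1,s):
    # picture: right = local -y (y1 -> y0), down = local -x (x1 -> x0); local axes turned th
    c,t=np.cos(th),np.sin(th); R=np.array([[c,-t],[t,c]])
    loc=np.array([[x1,y1],[x1,y0],[x0,y0],[x0,y1]]); W=[*(o+loc@R.T)]
    src=np.float32([proj(n,[*w,z]) for w in W]); w,h=int((y1-y0)*s),int((x1-x0)*s)
    return cv2.warpPerspective(im,cv2.getPerspectiveTransform(src,np.float32([[0,0],[w,0],[w,h],[0,h]])),(w,h),flags=cv2.INTER_CUBIC)
E
python3 - <<'E'
from rect import *
A=onz("top",386.9,218.8,.093);B=onz("top",297.8,207.8,.093)
d=B-A;th=np.arctan2(-d[0],d[1]);print(A,B,np.degrees(th))
R=np.array([[np.cos(th),-np.sin(th)],[np.sin(th),np.cos(th)]])
o=A[:2]+R@np.array([.0225,0]);print(o)
print("knob top",tri((190+693/3.2,165+143/3.2),(200+481/3,140+30/3)))
print("scr top",tri((190+111/3.2,165+229/3.2),(200+192/3,140+320/3)))
print("stud top",tri((190+460/3.2,165+90/3.2),(200+312/3,140+105/3)))
out=[rect(n,cv2.imread(f"pics/{n}0.png"),o,th,.093,-.055,.055,-.11,.21,2500) for n in("top","side")]
cv2.imwrite("pics/rect0.png",np.vstack(out))
E
```

```text
[ 0.51513081 -0.08915963  0.093     ] [0.54694828 0.14726949 0.093     ] -7.664536224919512
[ 0.5374298  -0.09216051]
knob top (array([ 0.53736038, -0.13856265,  0.11069748]), np.float64(0.002177905204083789))
scr top (array([0.46425757, 0.32780733, 0.16114218]), np.float64(0.0008339581626576533))
stud top (array([0.58265725, 0.05181872, 0.11519654]), np.float64(0.0022795564036828414))
```

View pics/rect0.png

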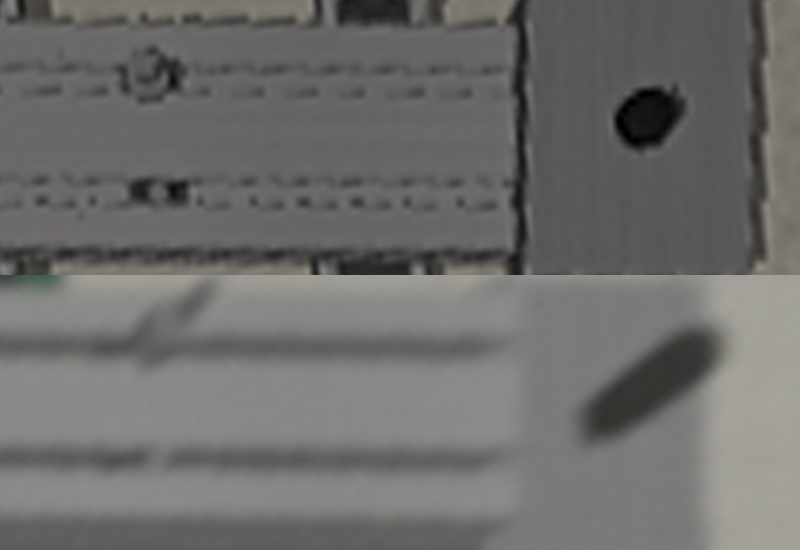

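The nut (dark spots at rect 158,190) is in near slot A, and the stud is in slot B. The rail is turned −7.7° and the scraper is in the rack's middle opening. First I go above the lid knob, at about (0.536, −0.139).

```bash
python3 -m inch '[[[0.534,0.96,-0.1],0.327],[[0.534,0.96,-0.1],0.327],[[0.534,0.96,-0.1],0.327],[[0.534,0.96,-0.1],0.327],[[0.534,0.96,-0.1],0.327],[[0.534,0.96,-0.1],0.327],[[0.534,0.96,-0.1],0.327],[[0.534,0.96,-0.1],0.327],[[0.534,0.96,-0.1],0.327],[[0.534,0.96,-0.1],0.327],[[0.534,0.96,-0.1],0.327],[[0.534,0.96,-0.1],0.327]]' 100 30
python3 -m inch '[[[0,0,0],0],[[0,0,0],0],[[0,0,0],0]]'
python3 - <<'E'
from h import *
s=read_state();p=s["tcp_pos"];print(p,s["ee_rot"][:,1])
im=shot("side","pics/s1.png");u,v=proj("side",[p[0],p[1],.1]).astype(int);print(u,v)
t=shot("top","pics/t1.png");
a=cv2.resize(im[v-65:v+45,u-70:u+60],(600,508));cv2.imwrite("pics/c1.png",a)
E
```

```text
clock: 1.3
tcp_pos: [0.5388, -0.1309, 0.1998]
ee_rot: [[0.123, 0.992, 0.001], [0.992, -0.123, 0.004], [0.004, 0.001, -1.0]]
force: [-0.4, -0.6, -0.7]
opening: 0.0855
finger_force: 0.0
clock: 1.6
tcp_pos: [0.5352, -0.1409, 0.2003]
ee_rot: [[0.136, 0.991, -0.001], [0.991, -0.136, -0.001], [-0.001, -0.0, -1.0]]
force: [-0.8, -0.0, 0.1]
opening: 0.0855
finger_force: 0.0
[ 0.53521202 -0.14087516  0.20025946] [ 9.90716967e-01 -1.35940081e-01 -4.31901297e-04]
361 153
```

View pics/c1.png

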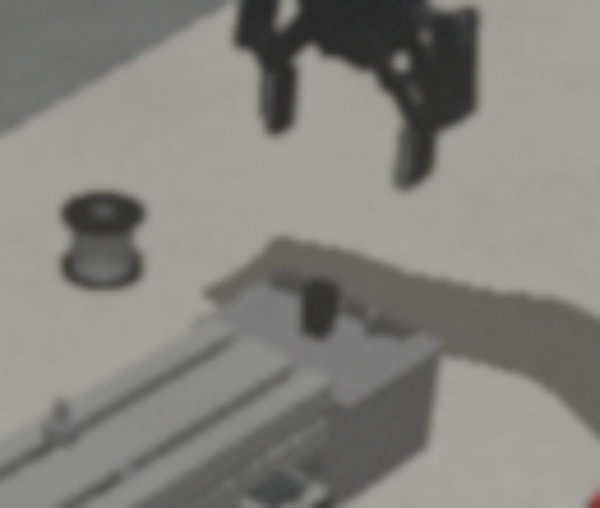

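```bash
python3 -m inch '[[[0,0.002,-0.06],0],[[0,0.002,-0.12],0],[[0,0.002,-0.16],0],[[0,0.002,-0.2],0],[[0,0.002,-0.2],0],[[0,0.002,-0.2],0]]'
python3 -m inch '[[[0,0,0],0],[[0,0,0],0],[[0,0,0],0],[[0,0,0],0],[[0,0,0],0],[[0,0,0],0],[[0,0,0],0],[[0,0,0],0]]' 0 30
```

```text
clock: 2.3
tcp_pos: [0.5358, -0.1386, 0.1006]
ee_rot: [[0.134, 0.991, -0.0], [0.991, -0.134, 0.0], [-0.0, -0.0, -1.0]]
force: [0.4, -0.3, -0.7]
opening: 0.0852
finger_force: 0.0
clock: 3.1
tcp_pos: [0.537, -0.1382, 0.1008]
ee_rot: [[0.133, 0.991, 0.002], [0.991, -0.133, -0.0], [0.0, 0.002, -1.0]]
force: [4.5, -0.2, 4.2]
opening: 0.0206
finger_force: 30.5
```

```bash
python3 -m inch '[[[0,0,0.02],0],[[0,0,0.05],0],[[0,0,0.12],0],[[0,0,0.12],0],[[-0.01,-0.08,0.12],0],[[-0.022,-0.16,0.12],0],[[-0.033,-0.25,0.12],0],[[-0.033,-0.25,0.12],0],[[-0.033,-0.25,0.12],0],[[-0.033,-0.25,0.04],0],[[-0.033,-0.25,-0.04],0],[[-0.033,-0.25,-0.08],0]]'
python3 -m inch '[[[0,0,-0.02],0],[[0,0,-0.04],0],[[0,0,-0.05],0],[[0,0,-0.056],0],[[0,0,-0.056],0],[[0,0,-0.056],0],[[0,0,-0.056],0]]'
```

```text
clock: 4.3
tcp_pos: [0.5177, -0.2604, 0.0574]
ee_rot: [[0.131, 0.991, -0.004], [0.991, -0.131, 0.003], [0.002, -0.005, -1.0]]
force: [-0.8, 0.3, -1.4]
opening: 0.0208
finger_force: 30.1
clock: 5.0
tcp_pos: [0.5197, -0.2633, 0.0329]
ee_rot: [[0.134, 0.991, 0.001], [0.991, -0.134, -0.0], [-0.0, 0.001, -1.0]]
force: [-0.1, 0.3, -1.6]
opening: 0.0211
finger_force: 30.1
```

```bash
python3 - <<'E'
from h import *
im=shot("side","pics/s2.png");cv2.imwrite("pics/c2.png",cv2.resize(im[100:260,240:480],None,fx=3.3,fy=3.3))
E
```

```text
(no output)
```

View pics/c2.png

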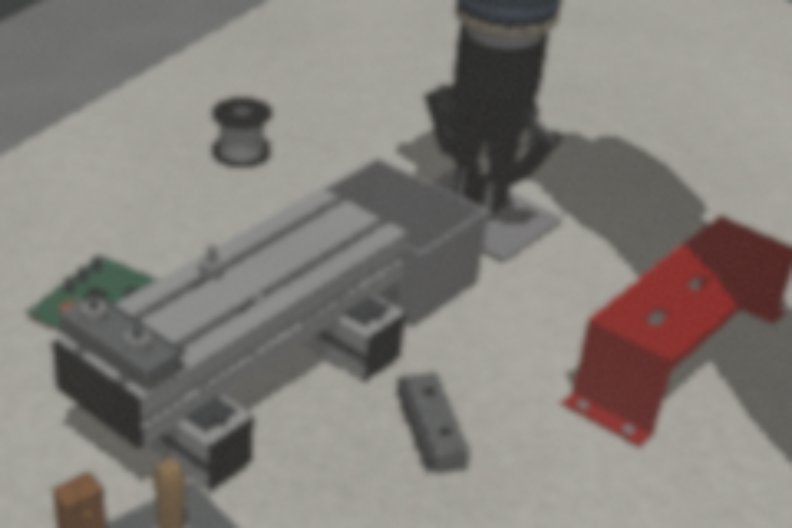

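```bash
python3 -m inch '[[[0,0,-0.003],0],[[0,0,-0.004],0],[[0,0,-0.004],0],[[0,0,-0.004],0]]'
python3 -m inch '[[[0,0,0],0],[[0,0,0],0],[[0,0,0],0],[[0,0,0],0],[[0,0,0],0],[[0,0,0],0]]' 100
python3 -m inch '[[[0,0,0.1],0],[[0,0,0.2],0],[[0,0,0.3],0],[[0,0,0.36],0],[[0,0,0.36],0],[[0,0,0.36],0]]'
```

```text
clock: 5.45
tcp_pos: [0.52, -0.2634, 0.0312]
ee_rot: [[0.133, 0.991, 0.001], [0.991, -0.133, -0.001], [-0.001, 0.001, -1.0]]
force: [0.1, 1.0, 8.3]
opening: 0.0208
finger_force: 30.8
clock: 6.05
tcp_pos: [0.5194, -0.2631, 0.0302]
ee_rot: [[0.133, 0.991, -0.0], [0.991, -0.133, 0.0], [0.0, -0.0, -1.0]]
force: [-0.0, 0.5, -0.1]
opening: 0.0852
finger_force: 0.0
clock: 6.65
tcp_pos: [0.5195, -0.2633, 0.2108]
ee_rot: [[0.134, 0.991, 0.001], [0.991, -0.134, -0.001], [-0.001, 0.001, -1.0]]
force: [-0.2, 0.7, -0.5]
opening: 0.0852
finger_force: 0.0
```

```bash
python3 - <<'E'
from h import *
im=cv2.imread("pics/top0.png");g=cv2.cvtColor(im,cv2.COLOR_BGR2GRAY).astype(float)
P=[]
for u in range(197,263):
    v0=241.5+(u-194)*.295; rows=np.arange(int(v0)-6,int(v0)+8)
    d=np.diff(g[rows,u]);k=d.argmax()
    P.append((u+.0,rows[k]+.5,d[k]))
P=np.array(P);c=np.polyfit(P[:,0],P[:,1],1)
for _ in range(4):
    ok=abs(np.polyval(c,P[:,0])-P[:,1])<1;c=np.polyfit(P[ok,0],P[ok,1],1)
print(c,ok.sum())
a,b=[onz("top",u,np.polyval(c,u),.075) for u in(200,260)];d=a-b
print("edge yaw",np.degrees(np.arctan2(-d[0],d[1])),a,b)
D=onz("top",190+50/3.2,165+209/3.2,.143);F=onz("top",190+190/3.2,165+250/3.2,.137);S=onz("top",190+110/3.2,165+228/3.2,.155);d=D-F
print("row",np.degrees(np.arctan2(-d[0],d[1])),np.linalg.norm(d[:2]),D,F,(D+F)/2,S)
# orange masks
for n in("top","side"):
    i=cv2.imread(f"pics/{n}0.png");h=cv2.cvtColor(i,cv2.COLOR_BGR2HSV)
    m=cv2.inRange(h,(3,100,50),(18,255,255));m[:150]=0 
    q,l,st,ce=cv2.connectedComponentsWithStats(m);k=1+st[1:,4].argsort()[::-1][:3]
    print(n,st[k].tolist(),ce[k].tolist())
    if n=="top":
        k=min(k,key=lambda j:np.hypot(*(ce[j]-(229,237))));print(cv2.minAreaRect(np.argwhere(l==k)[:,::-1].astype(np.int32)))
for n in("top","side"):
  for q in((.4600,.3260,.155),(.4600,.3260,.081)): print(n,proj(n,q))
E
```

```text
[  0.31501616 180.07442932] 60
edge yaw -17.680162103212318 [0.45630804 0.41155904 0.075     ] [0.40456706 0.24923908 0.075     ]
row -16.530131929629146 0.11685649420392276 [0.48291823 0.38109597 0.143     ] [0.44967027 0.26906913 0.137     ] [0.46629425 0.32508255 0.14      ] [0.46602599 0.33009477 0.155     ]
top [[221, 232, 11, 10, 67], [320, 154, 6, 7, 31], [247, 241, 6, 7, 28]] [[226.3134328358209, 236.46268656716418], [322.5483870967742, 156.74193548387098], [249.53571428571428, 244.10714285714286]]
((226.1999969482422, 236.40000915527344), (9.486830711364746, 6.957010269165039), 18.43494987487793)
side [[257, 244, 15, 33, 253], [466, 190, 6, 5, 10], [440, 194, 2, 3, 4]] [[264.99604743083006, 258.7786561264822], [468.8, 192.3], [440.75, 194.75]]
top [225.93400432 238.61169935]
top [231.31685045 241.24624967]
side [266.41237604 249.48519599]
side [268.71153133 276.69025828]
```

```bash
python3 -m inch '[[[-0.08,0.9,0.08],-0.055],[[-0.08,0.9,0.08],-0.055],[[-0.08,0.9,0.08],-0.055],[[-0.08,0.9,0.08],-0.055],[[-0.08,0.9,0.08],-0.055],[[-0.08,0.9,0.08],-0.055],[[-0.08,0.9,0.08],-0.055],[[-0.08,0.9,0.08],-0.055],[[-0.08,0.9,0.08],-0.055],[[-0.08,0.9,0.08],-0.055],[[-0.08,0.9,0.08],-0.055]]' 100
python3 -m inch '[[[-0.027,0.2816,-0.06],0],[[-0.027,0.2816,-0.06],0],[[-0.027,0.2816,-0.06],0],[[-0.027,0.2816,-0.06],0],[[-0.027,0.2816,-0.06],0],[[-0.027,0.2816,-0.06],0],[[-0.027,0.2816,-0.06],0]]'
python3 - <<'E'
from h import *
s=read_state();print(s["tcp_pos"],s["ee_rot"][:,1])
a=shot("side","pics/s3.png");b=shot("top","pics/t3.png")
cv2.imwrite("pics/c3.png",np.hstack([cv2.resize(a[190:340,200:340],None,fx=3,fy=3),cv2.resize(b[205:285,170:280],None,fx=3.2,fy=5.625)]))
E
```

```text
clock: 7.75
tcp_pos: [0.4785, 0.1881, 0.2489]
ee_rot: [[0.298, 0.954, -0.002], [0.954, -0.298, -0.001], [-0.001, -0.002, -1.0]]
force: [-0.1, -0.6, -0.2]
opening: 0.0853
finger_force: 0.0
clock: 8.45
tcp_pos: [0.4669, 0.3254, 0.2202]
ee_rot: [[0.305, 0.952, 0.0], [0.952, -0.305, -0.001], [-0.001, 0.001, -1.0]]
force: [0.4, -0.4, 0.9]
opening: 0.0852
finger_force: 0.0
[0.46688259 0.32540922 0.22020876] [ 9.52451122e-01 -3.04690989e-01  5.10275036e-04]
```

View pics/c3.png

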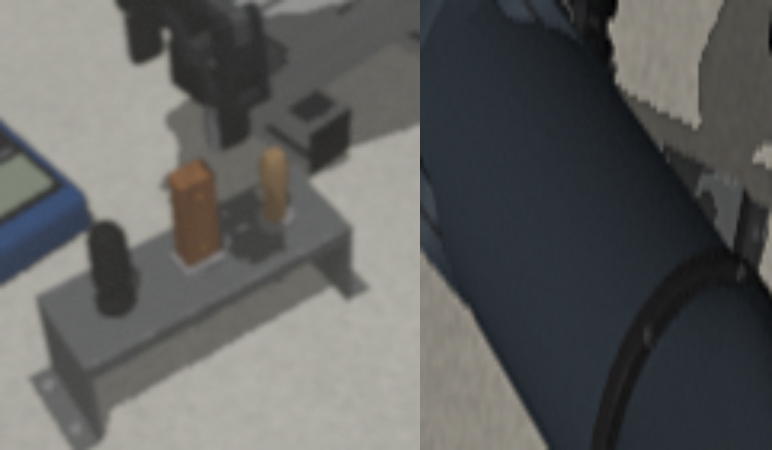

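```bash
python3 - <<'E'
from h import *
print(proj("side",[.5352,-.1409,.194]),"vs 364.9 122.6")
print(proj("side",[.4669,.3254,.214]),"vs",200+190/3,190+102/3)
print(onz("side",200+190/3,190+170/3,.155), onz("side",360.3,149.8,.109))
E
```

```text
[364.66827862 122.04483783] vs 364.9 122.6
[261.61263584 223.43496836] vs 263.3333333333333 224.0
[0.46925514 0.32401204 0.155     ] [ 0.54033587 -0.14150215  0.109     ]
```

```bash
python3 -m inch '[[[0,0,-0.05],0],[[0,0,-0.1],0],[[0,0,-0.14],0],[[0,0,-0.18],0],[[0,0,-0.2],0],[[0,0,-0.2],0],[[0,0,-0.2],0]]'
python3 -m inch '[[[0,0,0],0],[[0,0,0],0],[[0,0,0],0],[[0,0,0],0],[[0,0,0],0],[[0,0,0],0],[[0,0,0],0],[[0,0,0],0],[[0,0,0],0]]' 0 80
python3 -m inch '[[[0,0,0.01],0],[[0,0,0.03],0],[[0,0,0.08],0],[[0,0,0.14],0],[[0,0,0.2],0],[[0,0,0.2],0],[[0,0,0.2],0]]'
```

```text
clock: 9.25
tcp_pos: [0.4663, 0.3277, 0.121]
ee_rot: [[0.302, 0.953, 0.001], [0.953, -0.302, 0.0], [0.001, 0.0, -1.0]]
force: [-0.7, -0.2, 1.0]
opening: 0.0854
finger_force: 0.0
clock: 10.15
tcp_pos: [0.4664, 0.3276, 0.1204]
ee_rot: [[0.302, 0.953, 0.001], [0.953, -0.302, 0.0], [0.0, 0.001, -1.0]]
force: [2.1, -1.2, 0.6]
opening: 0.0168
finger_force: 78.2
clock: 10.85
tcp_pos: [0.4653, 0.3279, 0.2206]
ee_rot: [[0.301, 0.954, -0.0], [0.954, -0.301, 0.0], [0.0, -0.0, -1.0]]
force: [0.6, -0.6, -1.6]
opening: 0.0171
finger_force: 79.8
```

```bash
python3 -m inch '[[[0,0,0.1],0],[[0,0,0.1],0],[[0.149,-0.477,0.1],0.055],[[0.149,-0.477,0.1],0.055],[[0.149,-0.477,0.1],0.055],[[0.149,-0.477,0.1],0.055],[[0.149,-0.477,0.1],0.055],[[0.149,-0.477,0.1],0.055],[[0.149,-0.477,0.1],0.055],[[0.149,-0.477,0.03],0.055],[[0.149,-0.477,-0.03],0.055],[[0.149,-0.477,-0.03],0.055]]'
python3 -m inch '[[[0,0,0],0],[[0,0,0],0],[[0,0,0],0]]'
python3 - <<'E'
from h import *
s=read_state();p=s["tcp_pos"];print(p,np.degrees(np.arctan2(*s["ee_rot"][1::-1,1])))
a=shot("side","pics/s4.png");b=shot("top","pics/t4.png")
q=[p[0],p[1],p[2]-.105];u=proj("side",q);v=proj("top",q);print(u,v)
i,j=u.astype(int);k,l=v.astype(int)
print(i-50,j-55,k-33,l-40)
cv2.imwrite("pics/c4.png",np.hstack([cv2.resize(a[j-55:j+45,i-50:i+50],None,fx=5,fy=5,interpolation=2),cv2.resize(b[l-40:l+60,k-33:k+27],None,fx=5,fy=5,interpolation=2)]))
E
```

```text
clock: 12.05
tcp_pos: [0.5374, 0.0904, 0.2015]
ee_rot: [[0.13, 0.991, -0.008], [0.991, -0.13, -0.001], [-0.002, -0.008, -1.0]]
force: [-0.9, 0.2, -0.7]
opening: 0.0171
finger_force: 79.5
clock: 12.35
tcp_pos: [0.541, 0.0899, 0.2067]
ee_rot: [[0.133, 0.991, 0.002], [0.991, -0.133, 0.001], [0.001, 0.002, -1.0]]
force: [0.1, 0.4, -0.8]
opening: 0.0171
finger_force: 79.5
[0.54104884 0.08986345 0.20667555] -7.630595528141276
[308.70775928 193.29228577] [319.26940387 209.2812224 ]
258 138 286 169
```

View pics/c4.png

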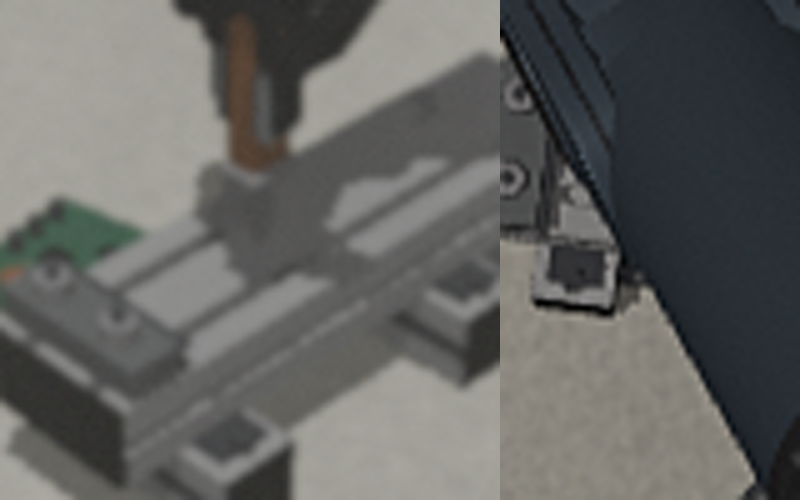

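```bash
python3 -m inch '[[[0,0,-0.006],0],[[0,0,-0.012],0],[[0,0,-0.018],0],[[0,0,-0.024],0],[[0,0,-0.024],0],[[0,0,-0.024],0],[[0,0,-0.024],0]]'
```

```text
clock: 13.15
tcp_pos: [0.5405, 0.0892, 0.1933]
ee_rot: [[0.133, 0.991, 0.0], [0.991, -0.133, 0.0], [0.0, 0.0, -1.0]]
force: [2.1, -0.1, -1.8]
opening: 0.0172
finger_force: 79.6
```

```bash
python3 -m inch '[[[0,0,-0.005],0],[[0,0,-0.01],0],[[0,0,-0.015],0],[[0,0,-0.015],0],[[0,0,-0.015],0]]'
```

```text
clock: 13.65
tcp_pos: [0.5405, 0.0892, 0.1857]
ee_rot: [[0.133, 0.991, 0.0], [0.991, -0.133, 0.0], [0.0, 0.0, -1.0]]
force: [1.9, -0.2, -1.9]
opening: 0.0172
finger_force: 79.7
```

```bash
python3 -m inch '[[[0.002,0,0],0],[[-0.0007,-0.02,0],0],[[-0.0033,-0.04,0],0],[[-0.006,-0.06,0],0],[[-0.0088,-0.08,0],0],[[-0.0115,-0.1,0],0],[[-0.0142,-0.12,0],0],[[-0.0169,-0.14,0],0],[[-0.0169,-0.14,0],0],[[-0.0169,-0.14,0],0]]'
```

```text
clock: 14.65
tcp_pos: [0.532, 0.0191, 0.1858]
ee_rot: [[0.134, 0.991, 0.0], [0.991, -0.134, 0.0], [0.0, 0.0, -1.0]]
force: [-0.3, 0.5, -0.2]
opening: 0.0173
finger_force: 79.8
```

```bash
python3 -m inch '[[[-0.0027,-0.02,0],0],[[-0.0054,-0.04,0],0],[[-0.0081,-0.06,0],0],[[-0.0108,-0.08,0],0],[[-0.0135,-0.1,0],0],[[-0.0162,-0.12,0],0],[[-0.0162,-0.12,0],0],[[-0.0162,-0.12,0],0]]'
python3 - <<'E'
from h import *
s=read_state();p=s["tcp_pos"];print(p,s["force"])
a=shot("side","pics/s5.png");shot("top","pics/t5.png")
q=[p[0],p[1],.0807];i,j=proj("side",q).astype(int);print(i,j)
c=a[j-55:j+35,i-35:i+55];c=cv2.convertScaleAbs(c,alpha=1.8,beta=-20)
cv2.imwrite("pics/c5.png",cv2.resize(c,None,fx=6,fy=6,interpolation=2))
E
```

```text
clock: 15.45
tcp_pos: [0.5239, -0.0409, 0.1858]
ee_rot: [[0.134, 0.991, 0.0], [0.991, -0.134, 0.0], [0.0, 0.0, -1.0]]
force: [0.3, 0.3, -1.6]
opening: 0.0172
finger_force: 79.8
[ 0.5239299  -0.04094379  0.18580807] [ 0.27348927  0.27043353 -1.64443454]
344 177
```

```bash
python3 -m inch '[[[-0.0048,-0.0357,0],0],[[-0.0096,-0.0714,0],0],[[-0.0144,-0.107,0],0],[[-0.0166,-0.123,0],0],[[-0.0166,-0.123,0],0],[[-0.0166,-0.123,0],0],[[-0.0166,-0.123,0],0]]'
python3 -m inch '[[[0,0,0.06],0],[[0,0,0.16],0],[[0,0,0.26],0],[[0,0.1,0.3],0],[[0,0.2,0.3],0],[[-0.02,0.3,0.3],0],[[-0.02,0.4,0.3],0],[[-0.02,0.4,0.3],0],[[-0.02,0.4,0.3],0],[[-0.02,0.4,0.3],0]]'
python3 - <<'E'
from rect import *
print(read_state()["tcp_pos"])
a=shot("side","pics/s6.png");b=shot("top","pics/t6.png");th=np.radians(-7.66);o=np.array([.5374,-.0922])
A=rect("top",b,o,th,.093,-.07,.07,-.12,.19,2400)
k=np.array(proj("side",[.535,-.138,.05])).astype(int)
B=cv2.resize(cv2.convertScaleAbs(a[k[1]-25:k[1]+25,k[0]-70:k[0]+54],alpha=1.3),(744,260))
cv2.imwrite("pics/c6.png",np.vstack([cv2.convertScaleAbs(A,alpha=1.5),B]))
E
```

```text
clock: 16.25
tcp_pos: [0.5159, -0.101, 0.1859]
ee_rot: [[0.132, 0.991, 0.0], [0.991, -0.132, 0.001], [0.001, 0.0, -1.0]]
force: [-0.7, 0.3, -1.1]
opening: 0.0169
finger_force: 79.7
clock: 17.25
tcp_pos: [0.5056, 0.0971, 0.3356]
ee_rot: [[0.133, 0.991, -0.0], [0.991, -0.133, -0.001], [-0.001, -0.0, -1.0]]
force: [-0.9, -0.9, -0.6]
opening: 0.0172
finger_force: 79.8
[0.50558019 0.09711148 0.33563799]
```

View pics/c6.png

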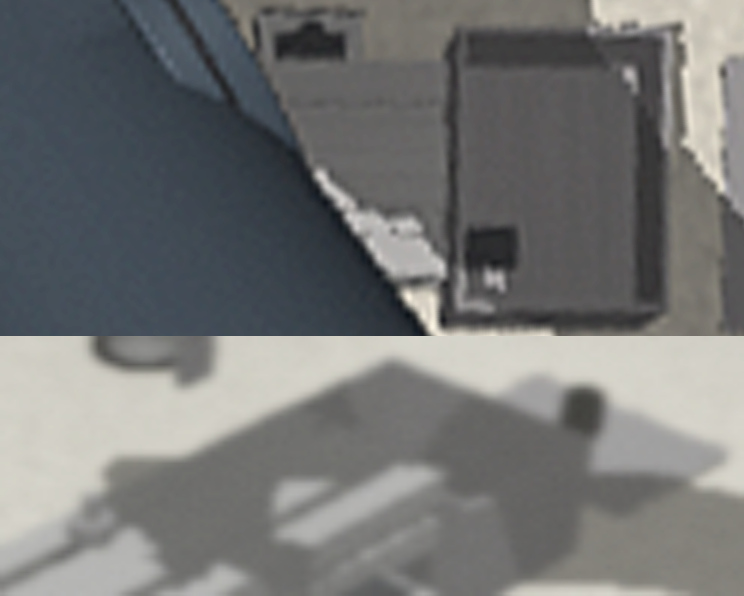

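The dark nut now lies in the tin (top-view crop at 490,245) and the lid is flat on the bench beside it. Next I take the scraper back.

```bash
python3 -m inch '[[[-0.078,0.461,-0.06],-0.055],[[-0.078,0.461,-0.06],-0.055],[[-0.078,0.461,-0.06],-0.055],[[-0.078,0.461,-0.06],-0.055],[[-0.078,0.461,-0.06],-0.055],[[-0.078,0.461,-0.06],-0.055],[[-0.078,0.461,-0.06],-0.055],[[-0.078,0.461,-0.06],-0.055],[[-0.078,0.461,-0.14],-0.055],[[-0.078,0.461,-0.22],-0.055],[[-0.078,0.461,-0.22],-0.055],[[-0.078,0.461,-0.22],-0.055]]'
python3 -m inch '[[[0,0,0],0],[[0,0,0],0],[[0,0,0],0]]'; python3 -c "
from rig import *
for i in range(3):
  s=read_state();print(s['tcp_pos'],s['ee_rot'][:,1])"
```

```text
clock: 18.55
tcp_pos: [0.4674, 0.327, 0.2266]
ee_rot: [[0.304, 0.953, -0.0], [0.953, -0.304, -0.001], [-0.001, -0.0, -1.0]]
force: [-0.1, -0.2, 0.1]
opening: 0.0172
finger_force: 79.4
clock: 18.85
tcp_pos: [0.4671, 0.3285, 0.2272]
ee_rot: [[0.302, 0.953, 0.002], [0.953, -0.302, 0.001], [0.002, 0.001, -1.0]]
force: [0.7, 1.2, 0.1]
opening: 0.0177
finger_force: 79.4
[0.4671016  0.32850368 0.22719342] [ 0.95331965 -0.3019596   0.00142918]
[0.4671016  0.32850368 0.22719342] [ 0.95331965 -0.3019596   0.00142918]
[0.4671016  0.32850368 0.22719342] [ 0.95331965 -0.3019596   0.00142918]
```

```bash
python3 -m inch '[[[-0.001,-0.0012,0],0],[[-0.001,-0.0012,-0.03],0],[[-0.001,-0.0012,-0.06],0],[[-0.001,-0.0012,-0.08],0],[[-0.001,-0.0012,-0.1],0],[[-0.001,-0.0012,-0.115],0],[[-0.001,-0.0012,-0.115],0],[[-0.001,-0.0012,-0.115],0]]'
```

```text
clock: 19.65
tcp_pos: [0.4662, 0.3275, 0.1684]
ee_rot: [[0.302, 0.953, -0.0], [0.953, -0.302, -0.0], [-0.0, 0.0, -1.0]]
force: [0.2, 0.2, -1.4]
opening: 0.0173
finger_force: 79.7
```

Blade in the opening without contact; lower to the collar.

```bash
python3 -m inch '[[[0,0,-0.02],0],[[0,0,-0.04],0],[[0,0,-0.06],0],[[0,0,-0.08],0],[[0,0,-0.09],0],[[0,0,-0.095],0],[[0,0,-0.095],0],[[0,0,-0.095],0]]'
```

```text
clock: 20.45
tcp_pos: [0.4663, 0.3273, 0.1207]
ee_rot: [[0.302, 0.953, 0.0], [0.953, -0.302, -0.0], [-0.0, 0.0, -1.0]]
force: [3.8, -1.8, -3.6]
opening: 0.0172
finger_force: 79.4
```

```bash
python3 -m inch '[[[0,0,-0.001],0],[[0,0,-0.001],0],[[0,0,-0.001],0],[[0,0,-0.001],0],[[0,0,-0.001],0],[[0,0,-0.001],0],[[0,0,-0.001],0]]' 100
python3 -m inch '[[[0,0,0.06],0],[[0,0,0.14],0],[[0,0,0.24],0],[[0,0,0.3],0],[[-0.04,-0.1,0.3],0],[[-0.04,-0.2,0.3],0],[[-0.04,-0.3,0.3],0],[[-0.04,-0.3,0.3],0],[[-0.04,-0.3,0.3],0]]'
python3 - <<'E'
from h import *
i=shot("side","pics/s7.png");t=shot("top","pics/t7.png")
a=cv2.imread("pics/side0.png")
for n,im in(("before",a),("after",i)):
    m=cv2.inRange(cv2.cvtColor(im,cv2.COLOR_BGR2HSV),(3,100,50),(18,255,255));m[:225]=0;m[300:]=0;m[:,:240]=0;m[:,285:]=0
    print(n,m.any() and (cv2.boundingRect(m),np.argwhere(m).mean(0)))
d=cv2.absdiff(a,i).max(2)[225:340,200:330];print((d>40).sum())
E
```

```text
clock: 21.15
tcp_pos: [0.4661, 0.3276, 0.1203]
ee_rot: [[0.302, 0.953, -0.0], [0.953, -0.302, 0.0], [-0.0, -0.0, -1.0]]
force: [-0.1, -0.1, 0.2]
opening: 0.0855
finger_force: 0.0
clock: 22.05
tcp_pos: [0.4464, 0.1762, 0.2706]
ee_rot: [[0.305, 0.952, 0.001], [0.952, -0.305, -0.0], [-0.0, 0.001, -1.0]]
force: [-0.0, 1.1, 0.4]
opening: 0.0852
finger_force: 0.0
before ((257, 244, 15, 33), array([258.81889764, 264.98031496]))
after ((258, 245, 15, 33), array([259.37344398, 266.01659751]))
206
```

```bash
python3 -c "
from rig import *
print(close_job())"
```

```text
the job is handed in; nothing more can be done
None
```

The job is handed in at about 22 s: the lid is flat on the bench with its knob up, the broken nut is in the tin, and the scraper hangs back in the rack's middle opening, about 2 mm from where it started; I did not re-check the stud or tin positions by measurement.

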